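# Pin a copper leaf to its stem and hold the clamp down for soldering

## Task

Swing the copper stem round by its black grip until it lies over the yellow stripe in front of the leaf on the green anvil. Then press the red spring-loaded cap of the clamp down until its top is level with the tops of the two yellow gauge pins (never much deeper, that crushes the leaf) and finish while still holding it there, with the stem still on its stripe. Leave the other tools and parts on the bench where they are.

Things in the scene. Friction and masses are not known exactly. Their poses are not given: they have to be found in the camera images.
- stem_head: fixed grey round foot of the stem holder, 84 mm wide; origin on its vertical turning axis at table level. A dark steel disc turns on it (52 mm wide, z 42 to 54 mm) and carries a black upright bar grip and the copper stem
- stem_turn (a joint): angle of the copper stem about the vertical axis, rad, measured from stem_head's +x, growing counter-clockwise seen from above; travel -1.0 to 2.6. Stiff: it stays where it is left (about 0.06 N m of friction)
- stem_grip (a point): on the turning axis at the height to pinch the black bar grip (z about 78 mm); its +x points along the stem. The bar is 46 mm long along the stem, 14 mm thick, its foot at z 54 mm and its top at z 92 mm; white mark on top at the stem's end. Take it across its 14 mm from above and turn it
- stem_tip (a point): point on the copper stem 125 mm from the turning axis (the stem is a round rod 5.4 mm thick sticking out 132 mm from the axis, level, z 48 mm, turning with the grip)
- clamp: fixed hold-down clamp: steel base strip, green anvil block (80 x 130 mm, top at z 40 mm) with a copper leaf on it, dark steel bridge over it (122 mm long, top at z 94 mm), red push cap on top. Origin on the stem holder's turning axis at table level; its +x points from that axis to the plunger, which stands 150 mm out
- stem_mark (a point): where point stem_tip must come: above the yellow stripe (12 mm wide, running radially) on the anvil in front of the leaf, 125 mm from the turning axis along the clamp's +x
- plunger (a joint): how far the red cap is pressed down, m: 0 up, 0.016 level with the gauge pins, hard stop at 0.030. Spring return: about 2.6 N to start, plus 0.34 N per mm (8 N at 16 mm)
- plunger_top (a point): centre of the top face of the red round push cap (44 mm wide, 12 mm thick), z 138 mm when up; it moves straight down when pressed
- gauge_level (a point): fixed point on the plunger's axis at the height of the tops of the two yellow gauge pins (z 122 mm). The pins are 9 mm thick and stand 36 mm either side of the axis on the bridge, along the clamp's y
- spool: loose spool of solder wire with white flanges, 64 mm wide, 48 mm high, standing on the mesh mat; bystander, origin under its centre
- flux_jar: loose white jar with lid, 60 mm wide, 60 mm high; bystander
- pliers_red: loose pliers with dark red grips, 190 mm long, 16 mm high, lying flat; bystander, origin near the pivot, jaws to its +x
- pliers_teal: loose pliers with teal grips, 190 mm long, 16 mm high, lying flat; bystander, origin near the pivot, jaws to its +x
- leaf_a: loose copper leaf blank, 130 x 62 x 5 mm, lying flat; bystander
- leaf_b: loose copper leaf blank, 130 x 62 x 5 mm, lying flat; bystander
- hammer: loose hammer lying flat, about 30 mm high; bystander

How it is judged:
By the outcome, as a careful person would: the job done as asked, in the order asked, and still so for the second after the job is handed in, while the arm keeps its last pose, push and grip.
It also fails if it takes over 51 s, if anything falls off the work surface, if the arm or the gripper's body presses on something with over 40 N, if the wrist force passes 120 N, or if a joint passes its speed limit or range.

## Robot

A 7-joint arm with a two-finger parallel gripper is mounted at the origin on the work surface. World frame = base frame: x ahead of the robot, y to its left, z up, the work surface at z = 0. Lengths are in m, angles in rad, forces in N, time in s.
With the tool pointing down it reaches from about 0.4 to 0.9 m from the base axis. Payload 5.5 kg.
Tool frame: the origin (TCP) lies between the finger pads; the fingertips stand 14 mm ahead of it and the grasp point (between the pads) lies 5 mm behind it; z points along the fingers, y is the direction in which the jaws open and shut (so a half turn about z gives the same grasp; the last joint's range is limited). The gripper opens to 92 mm and grips with 3 to 60 N. Pads are 19 mm wide; open, the fingers measure 130 mm over their backs; the gripper's body (75 mm by 190 mm) begins 47 mm behind the grasp point.
Start: joints at [-0.854, 0.501, -0.427, 1.55, 0.221, 1.138, -0.21], TCP at [0.285, 0.584, 0.241] pointing down, gripper open.
Joint ranges: [-2.88, 2.88], [-0.31, 2.03], [-1.54, 1.56], [0.2, 2.42], [-1.41, 4.55], [0.19, 2.02], [-2.57, 2.57]. Speed limits (rad/s): [2.57, 2.57, 3.14, 3.14, 3.14, 3.14, 3.14].

## Interface

Orientations are given as a rotation vector (axis times angle).
In Python, from bench import read_state, grab_frame, hand_in gives the robot as it stands.
- The arm moves only by the tool move_arm, never from a script. Its argument "targets" is a list of rows, each a list of 3 entries, a list of its own where there are three numbers: the closure, from -1 (fully open) to 1 (shut), then the shift along the tool's x, y, z each as a share of 400 mm, from -1 to 1, then the turn, a rotation vector about the tool's x, y, z each as a share of 30 degrees, from -1 to 1. In form: [[hand, [x, y, z], [ax, ay, az]], ...]. A call has exactly 8 rows; each row shifts and turns the pose as measured when the row begins, along the tool's axes as they then stand; what a row does not reach is not made up. A row lasts 1/10 s, in which the tool goes at most 50 mm and 8.59 degrees, less where a joint would pass 70% of its speed; a pose out of reach is approached as far as the arm can. A call with a number of a shift or a turn outside -1 to 1 is refused whole. A call with a gripper value outside its range is refused whole. The fingers move at their own pace and stop on an object; "force" is the grip in N (left out, the last holds). Time passes only in rows, so rows that do not move let the fingers close, or fill a call up. It gives the time, the measured TCP pose, the force and the opening at its end, in the units of the state.
- read_state(): the state, without advancing time (a new reading comes with each control period).
- grab_frame(name): name is "scene" or "top"; returns a dict with "frame" (420x560x3 uint8, red, green, blue), "K" (3x3 intrinsics, pixels), "rvec" (rotation vector, rad) and "tvec" (3), from world to camera coordinates, as OpenCV has them. Camera axes: x right, y down, z forward; pixel columns grow to the right and rows downward; lengths in m; the calibration is good to about 2 mm. A picture is of the moment at which its call begins. There is no depth.
- hand_in(): hands the job in, once; it reports no verdict.
The state is a dict: "time_s": time; "qpos": joint angles; "joint_velocities": joint speeds; "tau": joint torques, N m; "ee_pos": TCP position; "orientation": TCP orientation; "contact_force": force on the tool from outside, world axes, zero at the start; "torque": the same for the moment, N m; "gripper_width": finger opening in m.
Only numpy, scipy, OpenCV 4.12 (cv2) and the standard library are available. Lean on these libraries where they do the work, as an engineer would, in place of code of your own. Each camera call takes 0.05 s, during which the arm holds its last target. There are 200 camera calls.

## Working session

There is one attempt and no reset: what is moved stays moved. The work goes in short steps, Python scripts to look and compute and a tool call to move; the robot and the scene stay as the last step left them, time stands still between calls to the robot, and variables do not carry over. Pictures are saved under pics/ and viewed, about 8 in all and at most 12, crops included, and the job is handed in when it is done.

Besides the shell and the picture viewer there is one more tool, called by a JSON object that holds its "fn" and its "kwargs". move_arm: Moves the arm, as the interface text tells. Shift numbers are shares of 400 mm and turn numbers shares of 30 degrees, none past 1 either way. Its arguments: {"type":"object","properties":{"targets":{"type":"array"},"force":{"type":"number"}},"required":["targets"]}

```bash
mkdir -p pics; cat > h.py <<'E'
import numpy as np, cv2, json
from bench import read_state, grab_frame, hand_in
from scipy.spatial.transform import Rotation as R
def grab(n):
    f=grab_frame(n); f['R']=cv2.Rodrigues(np.array(f['rvec'],float))[0]; f['t']=np.array(f['tvec'],float).ravel(); f['K']=np.array(f['K']); return f
def ray(f,u,v,z):
    d=f['R'].T@np.linalg.inv(f['K'])@np.array([u,v,1.]); c=-f['R'].T@f['t']
    return c+d*(z-c[2])/d[2]
def proj(f,p):
    q=f['K']@(f['R']@np.array(p,float)+f['t']); return q[:2]/q[2]
def save(f,name): cv2.imwrite('pics/'+name,cv2.cvtColor(np.asarray(f['frame']),cv2.COLOR_RGB2BGR))
E
python3 - <<'E'
from h import *
for n in('top','scene'):
    f=grab(n); save(f,n+'1.png'); print(n,-f['R'].T@f['t'],f['K'].tolist())
s=read_state(); print(s); print(R.from_rotvec(s['orientation']).as_matrix().round(3))
E
```

```text
top [ 0.40898427 -0.00686654  1.38195926] [[415.2566564314818, 0.0, 282.1257930949359], [0.0, 415.2566564314818, 207.96609345938575], [0.0, 0.0, 1.0]]
scene [ 1.22820489 -0.30083481  0.96595356] [[390.8640752336367, 0.0, 280.1180328290856], [0.0, 390.8640752336367, 212.8285982777658], [0.0, 0.0, 1.0]]
{'time_s': 0.1, 'qpos': array([-0.85382135,  0.50179658, -0.42679456,  1.55133928,  0.22080339,
        1.13829136, -0.21029772]), 'joint_velocities': array([-0.00021177, -0.00340337, -0.00184012, -0.00402166, -0.00065053,
        0.00101751, -0.00172488]), 'tau': array([-1.07071863e-02, -5.67870426e+01, -5.83809972e+00, -2.79916102e+01,
       -6.89306762e-02,  2.40298617e-02,  1.87791483e-05]), 'ee_pos': array([0.28471152, 0.58365364, 0.23975683]), 'orientation': array([-7.06523192e-01, -3.06063782e+00,  2.70133502e-03]), 'contact_force': array([-0.49479829,  0.04150333, -0.84629137]), 'torque': array([0.03630068, 0.02834827, 0.0001664 ]), 'gripper_width': 0.09168188253699366}
[[-0.899  0.438 -0.001]
 [ 0.438  0.899 -0.002]
 [ 0.    -0.002 -1.   ]]
```

View pics/top1.png

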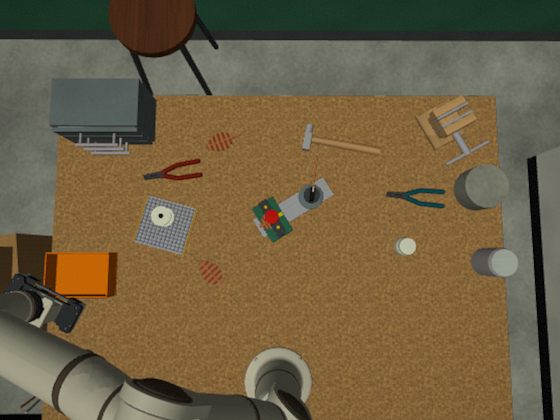

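View pics/scene1.png

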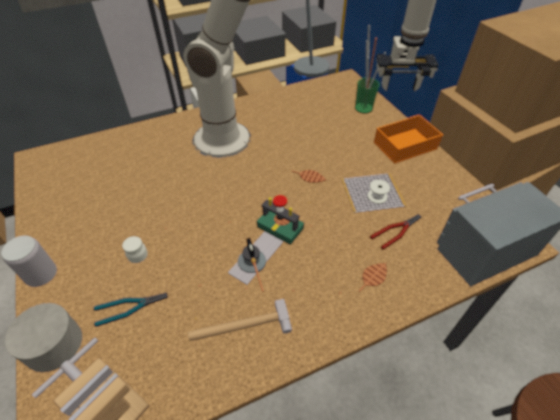

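The top view shows the red cap at about (271,216), the holder at about (311,195) and the stem pointing up to about (317,150), next to the hammer head at (307,137). I'll measure these and take an enlarged crop.

```bash
python3 - <<'E'
from h import *
fs={n:grab(n) for n in('top','scene')}
def pix(n,box,cond):
    f=fs[n]; x0,y0,x1,y1=box; im=np.asarray(f['frame'])[y0:y1,x0:x1]
    h=cv2.cvtColor(im,cv2.COLOR_RGB2HSV).astype(int)
    m=cond(h[...,0],h[...,1],h[...,2]); ys,xs=np.nonzero(m); return np.c_[xs+x0,ys+y0]
red=lambda h,s,v:((h<6)|(h>174))&(s>190)&(v>90)
for n,b,z in(('top',(240,190,300,250),.138),('scene',(260,185,300,230),.132)):
    p=pix(n,b,red); c=(p.min(0)+p.max(0))/2; print(n,'cap',len(p),c,p.mean(0),np.ptp(p,axis=0),ray(fs[n],*c,z))
yel=lambda h,s,v:(h>22)&(h<34)&(s>150)&(v>120)
p=pix('top',(240,185,300,250),yel); print('yel',p.tolist())
dark=lambda h,s,v:(v<60)
p=pix('top',(295,175,330,212),dark); print('dark',len(p),p.mean(0))
f=fs['top'];print('holder guess',ray(f,311,196,.054),'tip guess',ray(f,317,150,.048))
a=cv2.resize(np.asarray(f['frame'])[130:250,235:345],None,fx=5,fy=5,interpolation=cv2.INTER_CUBIC)
cv2.imwrite('pics/c1.png',a[...,::-1])
a=cv2.resize(np.asarray(fs['scene']['frame'])[185:305,220:320],None,fx=5,fy=5,interpolation=cv2.INTER_CUBIC)
cv2.imwrite('pics/c2.png',a[...,::-1])
E
```

```text
top cap 152 [271.5 216.5] [271.125      216.38157895] [13 13] [0.51639179 0.01870537 0.138     ]
scene cap 110 [279.5 200.5] [279.61818182 200.51818182] [13  9] [0.51521338 0.01849551 0.132     ]
yel [[265, 205], [264, 206], [265, 206], [266, 206], [264, 207], [265, 207], [266, 207], [265, 208], [266, 208], [280, 212], [281, 212], [279, 213], [280, 213], [281, 213], [282, 213], [279, 214], [280, 214], [281, 214], [282, 214], [279, 215], [280, 215], [281, 215], [282, 215], [279, 216], [280, 216], [277, 226], [278, 226], [279, 226], [276, 227], [277, 227], [278, 227], [279, 227], [277, 228], [278, 228]]
dark 179 [311.20111732 194.88268156]
holder guess [ 0.59003221 -0.10688435  0.054     ] tip guess [ 0.74312426 -0.1282318   0.048     ]
```

View pics/c1.png

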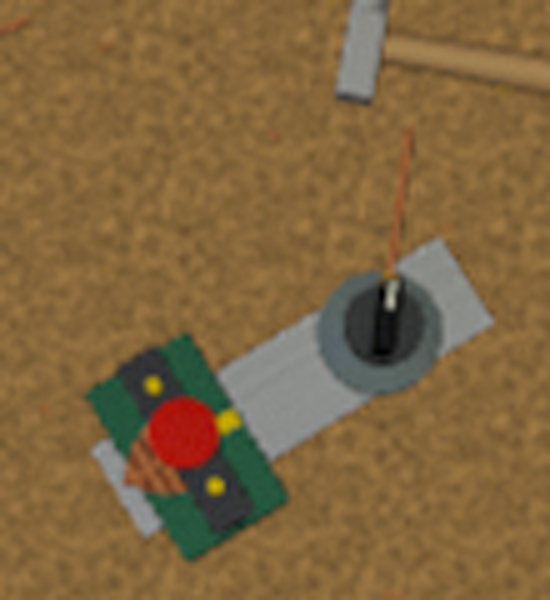

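View pics/c2.png

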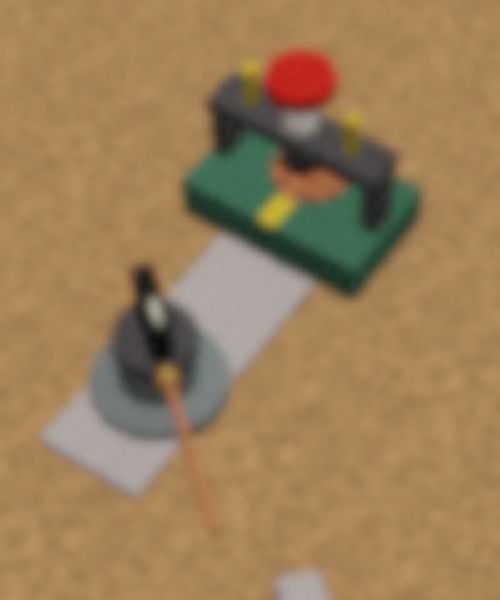

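The crops show the stem tip at about (316,155), the disc centre at about (311,194.5), the pins at (265,207) and (278,227), and the stripe at (280.5,214).

```bash
python3 - <<'E'
from h import *
f=grab('top'); g=grab('scene')
c=np.array([.5160,.0187])
p1=ray(f,265.1,206.7,.122)[:2];p2=ray(f,277.8,227.1,.122)[:2]
print('pins',p1,p2,np.linalg.norm(p1-p2),(p1+p2)/2)
st=ray(f,280.4,214,.040)[:2];print('stripe',st,np.linalg.norm(st-c))
for nm,u,v,z in(('foot',310.5,195.9,.042),('disc',311.3,194.5,.054),('bar',311.7,193.1,.092)):print(nm,ray(f,u,v,z)[:2])
y=(p1-p2)/np.linalg.norm(p1-p2); x=np.array([y[1],-y[0]]); 
print('axis from pins',c-.15*x,'ang',np.arctan2(x[1],x[0]))
# scene: foot centre at z .042, tip
print('scene foot',ray(g,220+160/5-.5,185+385/5-.5,.042)[:2],'tip',ray(g,220+212/5-.5,185+530/5-.5,.048)[:2])
tip=ray(f,316.1,155.5,.048)[:2];print('tip',tip)
im=f['frame'][175:212,293:330].astype(int); h=cv2.cvtColor(f['frame'][175:212,293:330],cv2.COLOR_RGB2HSV)
# darkest bar pixels
m=im.max(2)<35; ys,xs=np.nonzero(m); print('black',len(xs),xs.mean()+293,ys.mean()+175); q=np.c_[xs,ys]-[xs.mean(),ys.mean()]; print(np.linalg.svd(q)[2][0])
E
```

```text
pins [0.5477878  0.03863159] [ 4.85473584e-01 -1.65358168e-04] 0.073404800512734 [0.51663069 0.01923312]
stripe [ 0.53299329 -0.00813923] 0.03176659328510468
foot [ 0.59199643 -0.10616185]
disc [ 0.59491812 -0.10789183]
bar [ 0.59403069 -0.10629167]
axis from pins [0.43671986 0.1460368 ] ang -1.0139233241616774
scene foot [ 0.62096675 -0.11727482] tip [ 0.72265856 -0.12761453]
tip [ 0.72472311 -0.12510821]
black 54 311.6111111111111 195.25925925925927
[-0.05747684  0.99834684]
```

{"fn": "move_arm", "kwargs": {"targets": [[-1, [-0.04, -0.03, 0], [0, 0, 0]], [-1, [-0.08, -0.066, 0], [0, 0, 0]], [-1, [-0.08, -0.066, 0], [0, 0, 0]], [-1, [-0.08, -0.066, 0], [0, 0, 0]], [-1, [-0.08, -0.066, 0], [0, 0, 0]], [-1, [-0.08, -0.066, 0], [0, 0, 0]], [-1, [-0.08, -0.066, 0], [0, 0, 0]], [-1, [-0.08, -0.066, 0], [0, 0, 0]]]}}

```text
time_s: 1.1
ee_pos: [0.4137, 0.2998, 0.2387]
orientation: [-0.685, -3.062, -0.006]
contact_force: [0.9, 1.0, 0.6]
gripper_width: 0.0915
```

```bash
cat > st.py <<'E'
from h import *
import sys
s=read_state(); M=R.from_rotvec(s['orientation']).as_matrix(); p=np.array(s['ee_pos'])
print('t',s['time_s'],'p',p.round(4),'hdg',np.degrees(np.arctan2(M[1,0],M[0,0])).round(2),'z',M[:,2].round(4),'w',round(s['gripper_width'],4))
print('q',np.round(s['qpos'],2),'F',np.round(s['contact_force'],1),'T',np.round(s['torque'],2))
if len(sys.argv)>3:
    d=M.T@(np.array(list(map(float,sys.argv[1:4])))-p); print('share',(d/.4).round(4))
E
python3 st.py .595 -.1075 .2
```

```text
t 1.1 p [0.4137 0.2998 0.2387] hdg 154.79 z [-0.0031  0.0049 -1.    ] w 0.0915
q [-0.36  0.24 -0.36  1.9   0.09  1.01  0.37] F [0.9 1.  0.6] T [-0.04 -0.02  0.02]
share [-0.8442 -0.7285  0.0904]
```

{"fn": "move_arm", "kwargs": {"targets": [[-1, [-0.09, -0.077, 0], [0, 0, 0]], [-1, [-0.09, -0.077, 0], [0, 0, 0]], [-1, [-0.09, -0.077, 0], [0, 0, 0]], [-1, [-0.09, -0.077, 0], [0, 0, 0]], [-1, [-0.09, -0.077, 0], [0, 0, 0]], [-1, [-0.09, -0.077, 0], [0, 0, 0]], [-1, [-0.09, -0.077, 0], [0, 0, 0]], [-1, [-0.09, -0.077, 0], [0, 0, 0]]]}}

```text
time_s: 1.9
ee_pos: [0.5744, -0.0589, 0.2392]
orientation: [0.68, 3.065, 0.011]
contact_force: [1.0, 0.6, 0.2]
gripper_width: 0.0919
```

{"fn": "move_arm", "kwargs": {"targets": [[-1, [0, 0, 0], [0, 0, 0.28]], [-1, [0, 0, 0], [0, 0, 0.28]], [-1, [0, 0, 0], [0, 0, 0.28]], [-1, [0, 0, 0], [0, 0, 0.28]], [-1, [0, 0, 0], [0, 0, 0.28]], [-1, [0, 0, 0], [0, 0, 0.28]], [-1, [0, 0, 0], [0, 0, 0.28]], [-1, [0, 0, 0], [0, 0, 0.28]]]}}

```text
time_s: 2.7
ee_pos: [0.576, -0.0724, 0.2384]
orientation: [2.295, 2.144, 0.007]
contact_force: [0.3, -0.1, -0.4]
gripper_width: 0.0917
```

{"fn": "move_arm", "kwargs": {"targets": [[-1, [0, 0, 0], [0, 0, 0.28]], [-1, [0, 0, 0], [0, 0, 0.28]], [-1, [0, 0, 0], [0, 0, 0.28]], [-1, [0, 0, 0], [0, 0, 0.28]], [-1, [0, 0, 0], [0, 0, 0.28]], [-1, [0, 0, 0], [0, 0, 0.28]], [-1, [0, 0, 0], [0, 0, 0.28]], [-1, [0, 0, 0], [0, 0, 0.28]]]}}

```text
time_s: 3.5
ee_pos: [0.5757, -0.0709, 0.2383]
orientation: [-3.103, -0.473, -0.006]
contact_force: [0.5, 0.3, -0.6]
gripper_width: 0.0916
```

```bash
python3 st.py .595 -.1075 .15
```

```text
t 3.5 p [ 0.5757 -0.0709  0.2383] hdg 17.35 z [ 0.0035  0.0034 -1.    ] w 0.0916
q [-0.17  0.35  0.31  1.76 -0.13  1.05 -1.08] F [ 0.5  0.3 -0.6] T [-0.09  0.17 -0.01]
share [0.0179 0.1022 0.2207]
```

{"fn": "move_arm", "kwargs": {"targets": [[-1, [0, 0, 0], [0, 0, 0.28]], [-1, [0, 0, 0], [0, 0, 0.28]], [-1, [0, 0, 0], [0, 0, 0.26]], [-1, [0.015, 0.021, 0.05], [0, 0, 0]], [-1, [0.015, 0.021, 0.05], [0, 0, 0]], [-1, [0.015, 0.021, 0.05], [0, 0, 0]], [-1, [0.015, 0.021, 0.05], [0, 0, 0]], [-1, [0, 0, 0], [0, 0, 0]]]}}

```text
time_s: 4.3
ee_pos: [0.597, -0.1054, 0.1571]
orientation: [-3.128, 0.219, -0.01]
contact_force: [-0.1, 0.2, -0.1]
gripper_width: 0.0917
```

```bash
python3 st.py .595 -.1075 .073; python3 - <<'E'
from h import *
f=grab('scene'); u,v=proj(f,[.6,-.1,.1]).astype(int)
a=cv2.resize(f['frame'][v-70:v+70,u-75:u+75],None,fx=4,fy=4,interpolation=cv2.INTER_CUBIC); cv2.imwrite('pics/c3.png',a[...,::-1]); print(u-75,v-70)
E
```

```text
t 4.3 p [ 0.597  -0.1054  0.1571] hdg -8.02 z [ 0.0068  0.005  -1.    ] w 0.0917
q [-0.15  0.5   0.37  1.77 -0.23  0.91 -1.39] F [-0.1  0.2 -0.1] T [-0.08  0.2   0.01]
share [-0.0055  0.0073  0.2101]
178 171
```

View pics/c3.png

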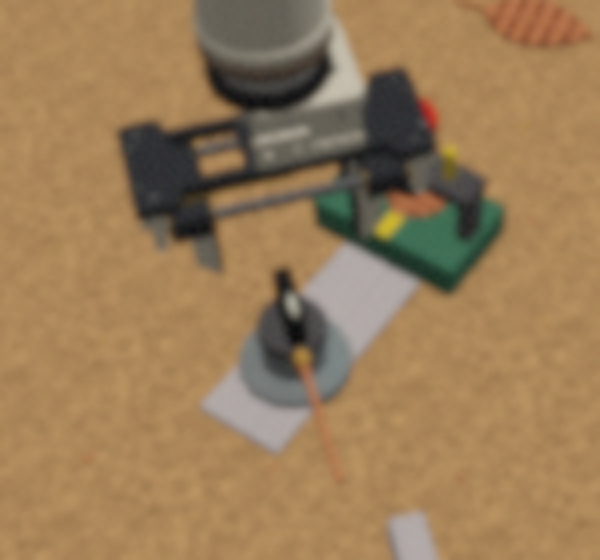

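The gripper is straddling the bar: the jaws are at about (205,250) and (365,215) in the crop, with the bar between them. Next I descend.

{"fn": "move_arm", "kwargs": {"targets": [[-1, [-0.002, 0.003, 0.05], [0, 0, 0]], [-1, [-0.002, 0.003, 0.05], [0, 0, 0]], [-1, [-0.001, 0.002, 0.04], [0, 0, 0]], [-1, [0, 0, 0.03], [0, 0, 0]], [-1, [0, 0, 0.02], [0, 0, 0]], [-1, [0, 0, 0], [0, 0, 0]], [-1, [0, 0, 0], [0, 0, 0]], [-1, [0, 0, 0], [0, 0, 0]]]}}

```text
time_s: 5.15
ee_pos: [0.6011, -0.1038, 0.0867]
orientation: [-3.126, 0.213, -0.029]
contact_force: [-0.1, -0.1, 0.5]
gripper_width: 0.0919
```

```bash
python3 st.py .595 -.1075 .073
```

```text
t 5.15 p [ 0.6011 -0.1038  0.0867] hdg -7.79 z [ 0.0189  0.0074 -0.9998] w 0.0919
q [-0.12  0.59  0.33  1.8  -0.28  0.77 -1.35] F [-0.1 -0.1  0.5] T [-0.01  0.18 -0.01]
share [-0.0144  0.0116  0.0339]
```

```bash
cat >> st.py <<'E'
w=M.T@np.cross(M[:,2],[0,0,-1]); print('tilt fix share',(w/np.radians(30)).round(3))
E
```

{"fn": "move_arm", "kwargs": {"targets": [[-1, [-0.007, 0.006, 0.01], [-0.01, -0.018, 0]], [-1, [-0.007, 0.005, 0.01], [-0.01, -0.018, 0]], [-1, [-0.002, 0.002, 0.01], [0, 0, 0]], [-1, [0, 0, 0.004], [0, 0, 0]], [-1, [0, 0, 0], [0, 0, 0]], [-1, [0, 0, 0], [0, 0, 0]], [-1, [0, 0, 0], [0, 0, 0]], [-1, [0, 0, 0], [0, 0, 0]]]}}

```text
time_s: 5.95
ee_pos: [0.5946, -0.1088, 0.0733]
orientation: [3.133, -0.214, -0.001]
contact_force: [0.6, -0.0, 0.3]
gripper_width: 0.0917
```

```bash
python3 st.py .595 -.1075 .073
```

```text
t 5.95 p [ 0.5946 -0.1088  0.0733] hdg -7.8 z [-5.0e-04 -1.5e-03 -1.0e+00] w 0.0917
q [-0.11  0.61  0.33  1.81 -0.27  0.77 -1.35] F [ 0.6 -0.   0.3] T [-0.02  0.15  0.06]
share [ 0.0005 -0.0034  0.0008]
tilt fix share [0.003 0.001 0.   ]
```

Excellent. Next I close on the bar.

{"fn": "move_arm", "kwargs": {"targets": [[1, [0, -0.001, 0], [0, 0, 0]], [1, [0, 0, 0], [0, 0, 0]], [1, [0, 0, 0], [0, 0, 0]], [1, [0, 0, 0], [0, 0, 0]], [1, [0, 0, 0], [0, 0, 0]], [1, [0, 0, 0], [0, 0, 0]], [1, [0, 0, 0], [0, 0, 0]], [1, [0, 0, 0], [0, 0, 0]]], "force": 15}}

```text
time_s: 6.75
ee_pos: [0.5949, -0.1083, 0.0737]
orientation: [3.133, -0.213, 0.0]
contact_force: [-0.3, 0.3, 0.8]
gripper_width: 0.0327
```

```bash
python3 st.py .595 -.1075 .073
```

```text
t 6.75 p [ 0.5949 -0.1083  0.0737] hdg -7.8 z [ 1.0e-04 -1.4e-03 -1.0e+00] w 0.0327
q [-0.12  0.61  0.33  1.81 -0.27  0.77 -1.35] F [-0.3  0.3  0.8] T [-0.07  0.21  0.03]
share [-0.0001 -0.002   0.0017]
tilt fix share [ 0.003 -0.001 -0.   ]
```

{"fn": "move_arm", "kwargs": {"targets": [[1, [0, 0, 0], [0, 0, 0]], [1, [0, 0, 0], [0, 0, 0]], [1, [0, 0, 0], [0, 0, 0]], [1, [0, 0, 0], [0, 0, 0]], [1, [0, 0, 0], [0, 0, 0]], [1, [0, 0, 0], [0, 0, 0]], [1, [0, 0, 0], [0, 0, -0.05]], [1, [0, 0, 0], [0, 0, -0.1]]]}}

```text
time_s: 7.55
ee_pos: [0.5949, -0.1082, 0.0737]
orientation: [3.139, -0.085, 0.0]
contact_force: [-0.0, -0.5, -0.1]
gripper_width: 0.0137
```

```bash
python3 st.py .595 -.1075 .073
```

```text
t 7.55 p [ 0.5949 -0.1082  0.0737] hdg -3.1 z [ 1.0e-04 -1.5e-03 -1.0e+00] w 0.0137
q [-0.1   0.61  0.31  1.81 -0.26  0.76 -1.28] F [-0.  -0.5 -0.1] T [ 0.02  0.18 -0.07]
share [ 0.0001 -0.0019  0.0016]
tilt fix share [ 0.003 -0.    -0.   ]
```

{"fn": "move_arm", "kwargs": {"targets": [[1, [0, 0, 0], [0, 0, -0.2]], [1, [0, 0, 0], [0, 0, -0.22]], [1, [0, 0, 0], [0, 0, -0.22]], [1, [0, 0, 0], [0, 0, -0.22]], [1, [0, 0, 0], [0, 0, -0.22]], [1, [0, 0, 0], [0, 0, -0.22]], [1, [0, 0, 0], [0, 0, -0.22]], [1, [0, 0, 0], [0, 0, -0.1]]]}}

```text
time_s: 8.35
ee_pos: [0.5953, -0.1092, 0.0736]
orientation: [2.868, 1.275, 0.001]
contact_force: [0.4, 0.4, -0.4]
gripper_width: 0.0138
```

```bash
python3 st.py .595 -.108 .073
```

```text
t 8.35 p [ 0.5953 -0.1092  0.0736] hdg 47.94 z [ 0.0014 -0.0021 -1.    ] w 0.0138
q [ 0.07  0.59  0.09  1.8  -0.07  0.75 -0.54] F [ 0.4  0.4 -0.4] T [ 0.16  0.11 -0.05]
share [ 0.0017 -0.0026  0.0016]
tilt fix share [ 0.005  0.001 -0.   ]
```

{"fn": "move_arm", "kwargs": {"targets": [[1, [0, 0, 0], [0, 0, -0.22]], [1, [0, 0, 0], [0, 0, -0.25]], [1, [0, 0, 0], [0, 0, -0.25]], [1, [0, 0, 0], [0, 0, -0.25]], [1, [0, 0, 0], [0, 0, -0.25]], [1, [0, 0, 0], [0, 0, -0.25]], [1, [0, 0, 0], [0, 0, -0.25]], [1, [0, 0, 0], [0, 0, -0.2]]]}}

```text
time_s: 9.15
ee_pos: [0.5966, -0.1095, 0.0737]
orientation: [1.838, 2.543, 0.002]
contact_force: [0.9, 0.9, -0.2]
gripper_width: 0.0138
```

```bash
python3 st.py .595 -.108 .073
```

```text
t 9.15 p [ 0.5966 -0.1095  0.0737] hdg 108.27 z [ 0.0042 -0.0016 -1.    ] w 0.0138
q [ 0.27  0.6  -0.17  1.79  0.14  0.76  0.34] F [ 0.9  0.9 -0.2] T [ 0.15  0.12 -0.09]
share [ 0.0047 -0.0027  0.0016]
tilt fix share [ 0.007  0.005 -0.   ]
```

{"fn": "move_arm", "kwargs": {"targets": [[1, [0, 0, 0], [0, 0, -0.2]], [1, [0, 0, 0], [0, 0, -0.15]], [1, [0, 0, 0], [0, 0, -0.07]], [1, [0, 0, 0], [0, 0, 0]], [1, [0, 0, 0], [0, 0, 0]], [1, [0, 0, 0], [0, 0, 0]], [1, [0, 0, 0], [0, 0, 0]], [1, [0, 0, 0], [0, 0, 0]]]}}

```text
time_s: 9.95
ee_pos: [0.5969, -0.1093, 0.0737]
orientation: [1.529, 2.74, 0.003]
contact_force: [0.2, 0.6, 0.3]
gripper_width: 0.0142
```

```bash
python3 st.py .595 -.108 .073; python3 - <<'E'
from h import *
f=grab('scene'); u,v=proj(f,[.55,-.04,.06]).astype(int)
a=cv2.resize(f['frame'][v-50:v+50,u-65:u+65],None,fx=6,fy=6,interpolation=cv2.INTER_CUBIC); cv2.imwrite('pics/c4.png',a[...,::-1]); print(u-65,v-50)
E
```

```text
t 9.95 p [ 0.5969 -0.1093  0.0737] hdg 121.68 z [ 4.6e-03 -7.0e-04 -1.0e+00] w 0.0142
q [ 0.31  0.6  -0.23  1.79  0.19  0.77  0.54] F [0.2 0.6 0.3] T [0.07 0.19 0.09]
share [ 0.0053 -0.0022  0.0016]
tilt fix share [ 0.007  0.006 -0.   ]
201 180
```

View pics/c4.png

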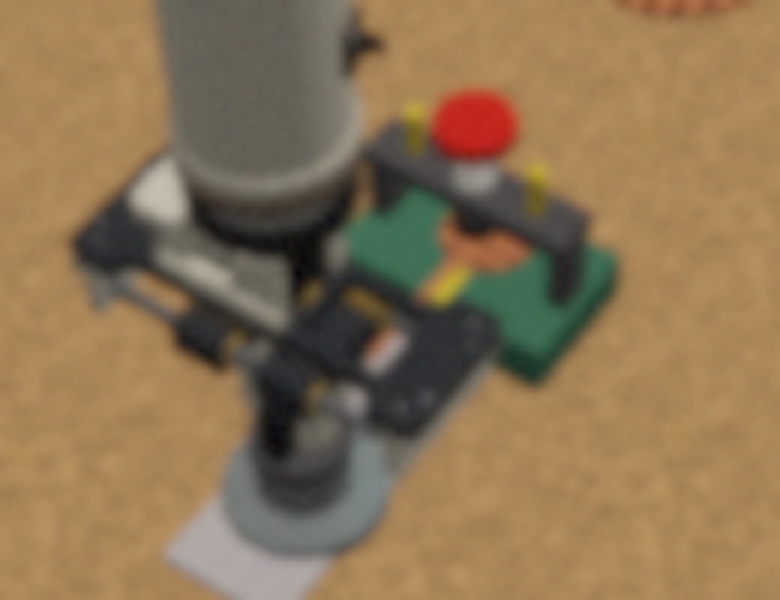

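The stem now reaches the stripe, at about (445,285) in the crop. I'll release, lift and look from clear.

{"fn": "move_arm", "kwargs": {"targets": [[-1, [0, 0, 0], [0, 0, 0]], [-1, [0, 0, 0], [0, 0, 0]], [-1, [0, 0, 0], [0, 0, 0]], [-1, [0, 0, 0], [0, 0, 0]], [-1, [0, 0, 0], [0, 0, 0]], [-1, [0, 0, 0], [0, 0, 0]], [-1, [0, 0, 0], [0, 0, 0]], [-1, [0, 0, 0], [0, 0, 0]]]}}

```text
time_s: 10.8
ee_pos: [0.5968, -0.1103, 0.0737]
orientation: [1.53, 2.738, 0.001]
contact_force: [-0.5, -0.1, 0.3]
gripper_width: 0.0733
```

{"fn": "move_arm", "kwargs": {"targets": [[-1, [0, 0, -0.03], [0, 0, 0]], [-1, [0, 0, -0.08], [0, 0, 0]], [-1, [0, 0, -0.1], [0, 0, 0]], [-1, [0, 0, -0.1], [0, 0, 0]], [-1, [0, 0, -0.1], [0, 0, 0]], [-1, [0, 0, 0], [0, 0, 0]], [-1, [-0.1, 0, 0], [0, 0, 0]], [-1, [-0.1, 0, 0], [0, 0, 0]]]}}

```text
time_s: 11.6
ee_pos: [0.6381, -0.1715, 0.2514]
orientation: [1.514, 2.746, 0.007]
contact_force: [0.1, -1.5, 0.3]
gripper_width: 0.092
```

```bash
python3 st.py .516 .0187 .2; python3 - <<'E'
from h import *
f=grab('scene'); u,v=proj(f,[.55,-.04,.06]).astype(int)
a=cv2.resize(f['frame'][v-50:v+50,u-65:u+65],None,fx=6,fy=6,interpolation=cv2.INTER_CUBIC)
g=grab('top'); U,V=proj(g,[.55,-.04,.06]).astype(int)
b=cv2.resize(g['frame'][V-50:V+50,U-65:U+65],None,fx=6,fy=6,interpolation=cv2.INTER_CUBIC)
cv2.imwrite('pics/c5.png',cv2.resize(np.vstack([a,b]),None,fx=.5,fy=.5)[...,::-1]); 
cv2.imwrite('pics/c5a.png',a[...,::-1]);print(u-65,v-50,U-65,V-50)
A=np.array([.595,-.108]);d=np.array([np.cos(2.13),np.sin(2.13)])
for r in(.03,.125,.132):print(r,proj(f,[*(A+r*d),.048]),proj(g,[*(A+r*d),.048]))
E
```

```text
t 11.6 p [ 0.6381 -0.1715  0.2514] hdg 122.25 z [ 0.0073  0.001  -1.    ] w 0.092
q [ 0.4   0.48 -0.25  1.52  0.12  1.14  0.69] F [ 0.1 -1.5  0.3] T [-0.1   0.08  0.07]
share [ 0.5654 -0.0052  0.1267]
tilt fix share [ 0.013  0.006 -0.   ]
201 180 225 158
0.03 [257.13024283 245.31724477] [303.38417188 199.59949502]
0.125 [275.32679709 224.33271465] [278.51105346 215.10188217]
0.132 [276.60475847 222.85895106] [276.66980561 216.24945589]
```

View pics/c5a.png

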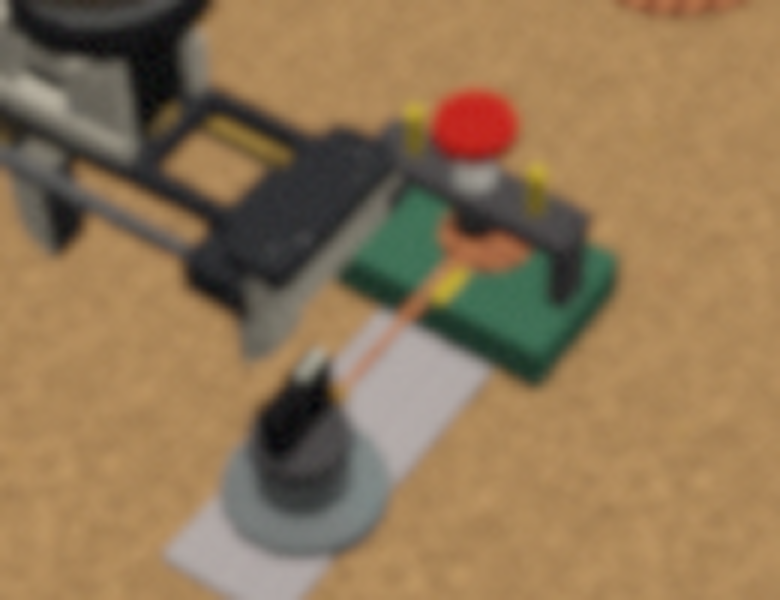

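```bash
python3 - <<'E'
from h import *
f=grab('scene'); im=f['frame'].astype(int)
hsv=cv2.cvtColor(f['frame'],cv2.COLOR_RGB2HSV).astype(int)
R_,G,B=im[...,0],im[...,1],im[...,2]
pts=[]
for v in range(223,246):
    # reddish excess over background along row, near predicted line
    uc=257.1+(245.3-v)*(18.2/21.0); us=np.arange(int(uc)-5,int(uc)+6)
    e=np.clip((R_-G)[v,us]-25,0,None)
    if v<227: e=np.clip((R_-1.35*G)[v,us],0,None)
    if e.sum()>0: pts.append((np.sum(us*e)/e.sum(),v,e.max()));
for p in pts: 
    w=ray(f,p[0],p[1],.048)[:2]-[.595,-.108]; print(np.round(p,1),'r %.3f ang %.2f'%(np.hypot(*w),np.degrees(np.arctan2(w[1],w[0]))))
y=(hsv[...,0]>21)&(hsv[...,0]<34)&(hsv[...,1]>140)&(hsv[...,2]>110); ys,xs=np.nonzero(y[218:236,265:290]); 
for a,b in zip(xs+265,ys+218):
    w=ray(f,a,b,.0405)[:2]-[.595,-.108]; print('yel',a,b,'r %.3f ang %.2f'%(np.hypot(*w),np.degrees(np.arctan2(w[1],w[0]))))
E
```

```text
[278.8 223.   24.6] r 0.135 ang 119.48
[279.3 224.    5.6] r 0.133 ang 117.99
[273.1 227.   12. ] r 0.113 ang 121.91
[272.1 228.   12. ] r 0.108 ang 122.13
[270.9 229.   17. ] r 0.103 ang 122.53
[270. 230.  22.] r 0.098 ang 122.65
[269.3 231.   25. ] r 0.094 ang 122.39
[268.6 232.   24. ] r 0.089 ang 122.22
[267.7 233.   19. ] r 0.085 ang 122.15
[266.6 234.   13. ] r 0.080 ang 122.67
[265.8 235.   11. ] r 0.075 ang 122.55
[264.9 236.   12. ] r 0.071 ang 122.65
[264. 237.  12.] r 0.066 ang 122.78
[263.1 238.   14. ] r 0.062 ang 122.80
[262.2 239.   13. ] r 0.057 ang 123.03
[261.3 240.   12. ] r 0.053 ang 123.13
[260.7 241.   13. ] r 0.049 ang 122.53
[259.8 242.   11. ] r 0.044 ang 122.67
[258.6 243.   10. ] r 0.039 ang 123.84
[257.8 244.   10. ] r 0.035 ang 123.93
[257.5 245.    6. ] r 0.032 ang 121.62
yel 277 225 r 0.131 ang 121.06
yel 278 225 r 0.132 ang 119.97
yel 275 226 r 0.124 ang 122.36
yel 276 226 r 0.126 ang 121.19
yel 277 226 r 0.127 ang 120.05
yel 274 227 r 0.119 ang 122.54
yel 275 227 r 0.121 ang 121.32
yel 276 227 r 0.123 ang 120.13
yel 277 227 r 0.124 ang 118.98
yel 274 228 r 0.116 ang 121.46
yel 275 228 r 0.118 ang 120.23
yel 276 228 r 0.119 ang 119.03
yel 273 229 r 0.111 ang 121.61
yel 274 229 r 0.113 ang 120.33
yel 275 229 r 0.114 ang 119.08
yel 273 230 r 0.108 ang 120.44
yel 274 230 r 0.110 ang 119.13
```

View pics/c5.png

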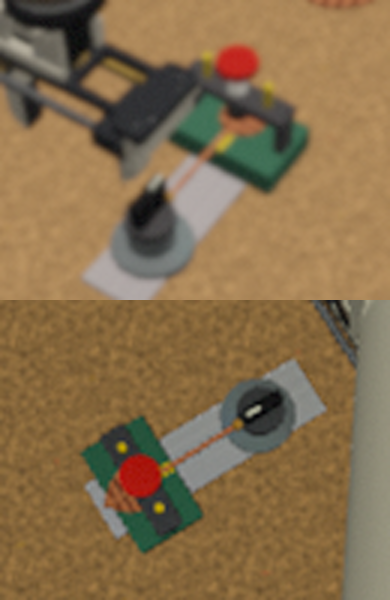

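Both views show the stem ending over the stripe; in the top crop the stripe is at (168,468) with the stem running into its middle. I'll check the angle once more in the top view.

```bash
python3 - <<'E'
from h import *
f=grab('top'); im=f['frame'].astype(int); A=np.array([.595,-.108])
d=np.array([np.cos(np.radians(122)),np.sin(np.radians(122))]); n=np.array([-d[1],d[0]])
# sample across the line at several radii: perpendicular profile (offset + = ccw), mm
for r in(.06,.07,.08,.09,.115,.12,.125):
    row=[]
    for o in np.arange(-10,10.1,2):
        u,v=proj(f,[*(A+r*d+n*o/1e3),.046]); px=cv2.getRectSubPix(f['frame'],(1,1),(float(u),float(v)))[0,0].astype(int); row.append((px[0]-px[1],px[1]-px[2]))
    print(r,[f'{a}/{b}' for a,b in row])
E
```

```text
0.06 ['-2/3', '-2/3', '4/5', '29/18', '54/33', '42/22', '20/9', '3/4', '-3/2', '-3/2', '-2/1']
0.07 ['-3/2', '-2/3', '7/7', '28/15', '51/29', '57/33', '25/15', '4/4', '-3/3', '-2/2', '-2/2']
0.08 ['-2/1', '-3/1', '5/4', '24/14', '44/24', '46/25', '26/14', '3/2', '-3/1', '-3/2', '-3/1']
0.09 ['-3/3', '0/2', '9/6', '33/19', '58/34', '48/26', '22/8', '5/3', '-4/1', '-3/2', '-2/3']
0.115 ['-42/26', '-17/58', '13/92', '36/81', '54/67', '46/78', '31/103', '13/94', '-5/68', '-35/37', '-52/23']
0.12 ['-34/36', '-7/61', '16/85', '36/79', '55/52', '53/60', '33/94', '7/87', '-20/57', '-40/33', '-48/24']
0.125 ['93/20', '97/40', '88/47', '88/49', '80/47', '66/60', '37/83', '7/86', '-17/53', '-36/30', '-47/25']
```

The stem sits about 1 mm from the nominal radial line and within 0.5 mm of the stripe's measured centre, so it's well centred. Next I close the fingers and go over the cap.

{"fn": "move_arm", "kwargs": {"targets": [[1, [0.06, 0, 0], [0.006, 0.003, 0]], [1, [0.1, 0, 0], [0, 0, 0]], [1, [0.1, -0.001, 0], [0.006, 0.003, 0]], [1, [0.1, -0.002, 0], [0, 0, 0]], [1, [0.1, -0.002, 0], [0, 0, 0]], [1, [0.08, 0, 0.02], [0, 0, 0]], [1, [0.02, 0, 0.03], [0, 0, 0]], [1, [0, 0, 0], [0, 0, 0]]], "force": 20}}

```text
time_s: 12.6
ee_pos: [0.5036, 0.0328, 0.2276]
orientation: [-1.501, -2.749, 0.001]
contact_force: [-0.1, -1.0, 0.4]
gripper_width: 0.0328
```

```bash
python3 st.py .516 .0188 .172
```

```text
t 12.6 p [0.5036 0.0328 0.2276] hdg 122.72 z [-0.0085  0.0041 -1.    ] w 0.0328
q [ 0.19  0.25 -0.35  1.92  0.09  1.    0.37] F [-0.1 -1.   0.4] T [-0.13 -0.05 -0.03]
share [-0.0474  0.0078  0.1386]
tilt fix share [-0.009 -0.015 -0.   ]
```

{"fn": "move_arm", "kwargs": {"targets": [[1, [-0.024, 0.004, 0.03], [-0.005, -0.008, 0]], [1, [-0.024, 0.004, 0.035], [-0.004, -0.007, 0]], [1, [0, 0, 0.035], [0, 0, 0]], [1, [0, 0, 0.03], [0, 0, 0]], [1, [0, 0, 0], [0, 0, 0]], [1, [0, 0, 0], [0, 0, 0]], [1, [0, 0, 0], [0, 0, 0]], [1, [0, 0, 0], [0, 0, 0]]]}}

```text
time_s: 13.4
ee_pos: [0.5218, 0.0094, 0.1719]
orientation: [1.515, 2.747, -0.002]
contact_force: [0.6, 0.2, 0.1]
gripper_width: 0.0005
```

```bash
python3 st.py .516 .0188 .152
```

```text
t 13.4 p [0.5218 0.0094 0.1719] hdg 122.24 z [ 0.0031 -0.0033 -1.    ] w 0.0005
q [ 0.2   0.34 -0.32  1.94  0.14  0.88  0.36] F [0.6 0.2 0.1] T [-0.06  0.04 -0.01]
share [0.0279 0.0002 0.0496]
tilt fix share [ 0.002  0.008 -0.   ]
```

{"fn": "move_arm", "kwargs": {"targets": [[1, [0.015, 0, 0], [0.001, 0.005, 0]], [1, [0.012, 0, 0.01], [0.001, 0.003, 0]], [1, [0, 0, 0.015], [0, 0, 0]], [1, [0, 0, 0.015], [0, 0, 0]], [1, [0, 0, 0], [0, 0, 0]], [1, [0, 0, 0], [0, 0, 0]], [1, [0, 0, 0], [0, 0, 0]], [1, [0, 0, 0], [0, 0, 0]]]}}

```text
time_s: 14.2
ee_pos: [0.5162, 0.0202, 0.1557]
orientation: [1.514, 2.75, 0.001]
contact_force: [-0.1, 0.2, 0.6]
gripper_width: 0.0004
```

```bash
python3 st.py .516 .0188 .152
```

```text
t 14.2 p [0.5162 0.0202 0.1557] hdg 122.32 z [ 2.e-03 -1.e-04 -1.e+00] w 0.0004
q [ 0.18  0.36 -0.32  1.96  0.15  0.84  0.34] F [-0.1  0.2  0.6] T [-0.05  0.04  0.01]
share [-0.0026 -0.0021  0.0092]
tilt fix share [0.003 0.002 0.   ]
```

Centred just above the cap. I press in small steps, first to about 8 mm.

{"fn": "move_arm", "kwargs": {"targets": [[1, [-0.002, -0.001, 0.008], [0, 0, 0]], [1, [0, 0, 0.008], [0, 0, 0]], [1, [0, 0, 0.008], [0, 0, 0]], [1, [0, 0, 0.006], [0, 0, 0]], [1, [0, 0, 0], [0, 0, 0]], [1, [0, 0, 0], [0, 0, 0]], [1, [0, 0, 0], [0, 0, 0]], [1, [0, 0, 0], [0, 0, 0]]]}}

```text
time_s: 15.0
ee_pos: [0.5168, 0.0191, 0.1443]
orientation: [1.514, 2.749, 0.002]
contact_force: [-1.5, 0.6, 5.3]
gripper_width: 0.0004
```

```bash
python3 st.py .516 .0188 .136
```

```text
t 15.0 p [0.5168 0.0191 0.1443] hdg 122.31 z [ 3.1e-03 -5.0e-04 -1.0e+00] w 0.0004
q [ 0.18  0.37 -0.32  1.97  0.16  0.82  0.33] F [-1.5  0.6  5.3] T [-0.07  0.39  0.02]
share [ 0.0004 -0.0022  0.0208]
tilt fix share [0.005 0.004 0.   ]
```

{"fn": "move_arm", "kwargs": {"targets": [[1, [0, 0, 0.006], [0, 0, 0]], [1, [0, 0, 0.006], [0, 0, 0]], [1, [0, 0, 0.005], [0, 0, 0]], [1, [0, 0, 0.003], [0, 0, 0]], [1, [0, 0, 0], [0, 0, 0]], [1, [0, 0, 0], [0, 0, 0]], [1, [0, 0, 0], [0, 0, 0]], [1, [0, 0, 0], [0, 0, 0]]]}}

```text
time_s: 15.8
ee_pos: [0.5168, 0.0191, 0.1381]
orientation: [1.514, 2.748, 0.001]
contact_force: [-2.3, 0.6, 7.2]
gripper_width: 0.0007
```

```bash
python3 st.py .516 .0188 .136
```

```text
t 15.8 p [0.5168 0.0191 0.1381] hdg 122.3 z [ 0.0036 -0.0013 -1.    ] w 0.0007
q [ 0.17  0.38 -0.32  1.98  0.17  0.8   0.33] F [-2.3  0.6  7.2] T [-0.04  0.62 -0.02]
share [ 0.0003 -0.0021  0.0053]
tilt fix share [ 0.004  0.006 -0.   ]
```

{"fn": "move_arm", "kwargs": {"targets": [[1, [0, 0, 0.004], [0, 0, 0]], [1, [0, 0, 0.003], [0, 0, 0]], [1, [0, 0, 0], [0, 0, 0]], [1, [0, 0, 0], [0, 0, 0]], [1, [0, 0, 0], [0, 0, 0]], [1, [0, 0, 0], [0, 0, 0]], [1, [0, 0, 0], [0, 0, 0]], [1, [0, 0, 0], [0, 0, 0]]]}}

```text
time_s: 16.6
ee_pos: [0.5168, 0.0192, 0.138]
orientation: [1.513, 2.747, -0.0]
contact_force: [-2.9, 0.2, 6.3]
gripper_width: 0.0008
```

```bash
python3 st.py .516 .0188 .136; python3 - <<'E'
from h import *
f=grab('scene'); 
a=cv2.resize(f['frame'][180:280,201:331],None,fx=6,fy=6,interpolation=cv2.INTER_CUBIC)
cv2.imwrite('pics/c6.png',a[...,::-1])
im=f['frame']; h=cv2.cvtColor(im,cv2.COLOR_RGB2HSV).astype(int)
m=((h[...,0]<6)|(h[...,0]>174))&(h[...,1]>190)&(h[...,2]>90); m[:,:255]=0;m[:,305:]=0;m[:185]=0;m[235:]=0
ys,xs=np.nonzero(m);print('cap px',len(xs),xs.min(),xs.max(),ys.min(),ys.max())
c=[.516,.0188];print('pred top centre up/level',proj(f,[*c,.138]),proj(f,[*c,.122]))
# rim left/right extremes of the cap: mid-height row of cap side extremes
d=(f['R'][0]); e=d[:2]/np.linalg.norm(d[:2])*.022
for z in(.132,.116): print(z,proj(f,[c[0]-e[0],c[1]-e[1],z]),proj(f,[c[0]+e[0],c[1]+e[1],z]))
for u in (xs.min()+1,xs.max()-1): print(u,ys[xs==u])
E
```

```text
t 16.6 p [0.5168 0.0192 0.138 ] hdg 122.3 z [ 0.0043 -0.0024 -1.    ] w 0.0008
q [ 0.17  0.38 -0.32  1.98  0.17  0.8   0.33] F [-2.9  0.2  6.3] T [-0.05  0.59  0.  ]
share [ 0.0003 -0.0022  0.005 ]
tilt fix share [0.004 0.008 0.   ]
cap px 45 274 286 203 209
pred top centre up/level [279.69710229 199.23699288] [279.7213323  202.97215848]
0.132 [272.17534544 200.66565596] [287.23794543 200.62812812]
0.116 [272.27781029 204.37116212] [287.18354439 204.33441187]
275 [204 205 206 207]
285 [203 204 205 206 207]
```

View pics/c6.png

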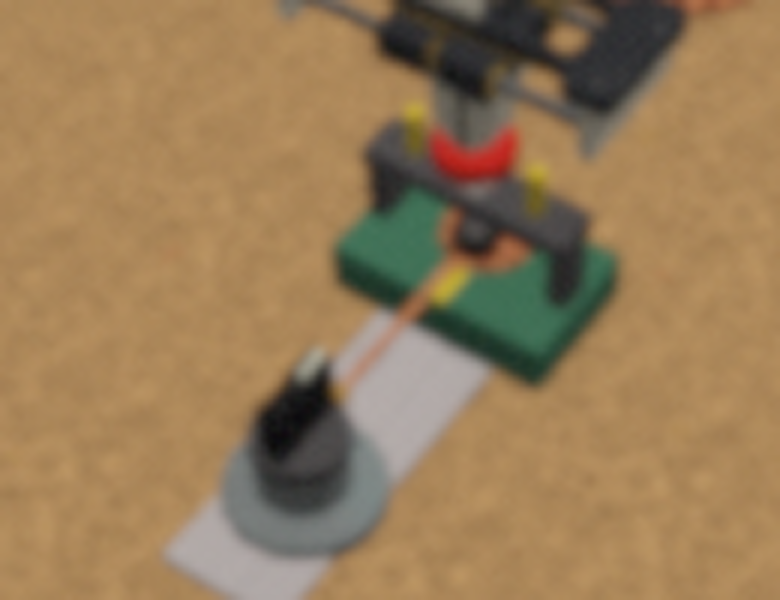

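The cap is down nearly level with the pins and the stem hasn't moved. Rows with zero motion creep back under the spring, so I apply small, steady downward offsets.

{"fn": "move_arm", "kwargs": {"targets": [[1, [0, 0, 0.003], [0.002, 0.004, 0]], [1, [0, 0, 0.002], [0.002, 0.004, 0]], [1, [0, 0, 0.002], [0, 0, 0]], [1, [0, 0, 0.002], [0, 0, 0]], [1, [0, 0, 0.002], [0, 0, 0]], [1, [0, 0, 0.002], [0, 0, 0]], [1, [0, 0, 0.002], [0, 0, 0]], [1, [0, 0, 0.002], [0, 0, 0]]]}}

```text
time_s: 17.45
ee_pos: [0.5169, 0.0192, 0.1341]
orientation: [1.515, 2.75, -0.001]
contact_force: [-2.6, 0.0, 7.7]
gripper_width: 0.0003
```

```bash
python3 st.py .516 .0188 .136
```

```text
t 17.45 p [0.5169 0.0192 0.1341] hdg 122.3 z [ 0.001  -0.0011 -1.    ] w 0.0003
q [ 0.17  0.39 -0.32  1.98  0.17  0.8   0.33] F [-2.6  0.   7.7] T [-0.07  0.73 -0.02]
share [ 0.0004 -0.0024 -0.0046]
tilt fix share [0.    0.003 0.   ]
```

{"fn": "move_arm", "kwargs": {"targets": [[1, [0, 0, -0.001], [0, 0, 0]], [1, [0, 0, -0.001], [0, 0, 0]], [1, [0, 0, 0], [0, 0, 0]], [1, [0, 0, 0.0009], [0, 0, 0]], [1, [0, 0, 0.0009], [0, 0, 0]], [1, [0, 0, 0.0009], [0, 0, 0]], [1, [0, 0, 0.0009], [0, 0, 0]], [1, [0, 0, 0.0009], [0, 0, 0]]]}}

```text
time_s: 18.25
ee_pos: [0.5168, 0.0192, 0.1362]
orientation: [1.515, 2.749, -0.002]
contact_force: [-2.7, -0.1, 7.3]
gripper_width: 0.0002
```

```bash
python3 st.py .516 .0188 .136; python3 - <<'E'
from h import *
F=[];Z=[]
for i in range(6):
    f=grab('scene'); s=read_state(); F.append(s['contact_force'][2]);Z.append(s['ee_pos'][2])
print(np.round(F,2),np.mean(F),np.round(Z,4))
im=f['frame']; h=cv2.cvtColor(im,cv2.COLOR_RGB2HSV).astype(int)
m=((h[...,0]<6)|(h[...,0]>174))&(h[...,1]>190)&(h[...,2]>90); m[:,:255]=0;m[:,305:]=0;m[:185]=0;m[235:]=0
print([(u,np.nonzero(m[:,u])[0][[0,-1]].tolist()) for u in range(270,291) if m[:,u].any()])
c=[.516,.0188]
for z in(.106,.110,.114): print(z,proj(f,[c[0]+.022*.9,c[1]-.022*.4,z]))
E
```

```text
t 18.25 p [0.5168 0.0192 0.1362] hdg 122.3 z [ 0.0017 -0.0024 -1.    ] w 0.0002
q [ 0.17  0.39 -0.32  1.98  0.17  0.8   0.32] F [-2.7 -0.1  7.3] T [-0.02  0.6  -0.03]
share [ 0.0003 -0.0023  0.0005]
tilt fix share [ 0.     0.006 -0.   ]
[7.72 7.71 8.54 7.38 7.98 7.73] 7.843615235325835 [0.1362 0.1362 0.1362 0.1362 0.1362 0.1362]
[(274, [204, 207]), (275, [205, 208]), (276, [206, 208]), (277, [206, 209]), (278, [207, 209]), (279, [207, 209]), (280, [207, 209]), (281, [206, 209]), (282, [206, 209]), (283, [206, 208]), (284, [205, 208]), (285, [204, 207]), (286, [204, 204])]
0.106 [279.80731766 212.09754046]
0.11 [279.80152153 211.1931975 ]
0.114 [279.79569489 210.28409258]
```

```bash
python3 -c "
from h import *
f=grab('scene');b=cv2.imread('pics/c5a.png')[...,::-1]
a=cv2.resize(f['frame'][180:280,201:331],None,fx=6,fy=6,interpolation=cv2.INTER_CUBIC)
print('stem region mean diff',np.abs(a[250:420,320:470].astype(int)-b[250:420,320:470]).mean())
print(hand_in())"; python3 st.py
```

```text
stem region mean diff 2.315137254901961
the job is handed in; nothing more can be done
None
the job is handed in; nothing more can be done
```

The job is done and handed in: the stem lies over the yellow stripe and the red cap is held down level with the gauge pins.

- **Stem:** I pinched the black grip and turned it counter-clockwise by about 130°, then released it. In the top view, the stem's centre is within about 0.5 mm of the stripe's centre. The scene view put it 0.5–1° (1–2 mm) off, still inside the 12 mm stripe. The stem area looked unchanged in the last picture, taken with the cap held down.
- **Cap:** I pressed it with the closed fingertips. While adjusting, it briefly went to about 18 mm, about 2 mm past the level mark, and I eased it back.
- **Last cap readings:** The tool height was steady at 0.1362 m, so the cap is about 15.8 mm down. The average push of 7.8 N suggests about 15.4 mm; the target is 16 mm. The camera view of the cap was too coarse to check this any closer.
- **Limits and bystanders:** It took about 18.6 s of the 51 s allowed, and no force reading I saw went above about 9 N. The arm never went near the other parts in the views I took, though I didn't re-measure each one.

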